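# Square up and lock a folding shelf bracket

### The arm

A 7-joint arm with a two-finger parallel gripper is mounted at the origin on the work surface. World frame = base frame: x ahead of the robot, y to its left, z up, the work surface at z = 0. Lengths are in mm, angles in rad, forces in N, time in s.
With the tool pointing down it reaches from about 400 to 850 mm from the base axis. Payload 10.4 kg.
Tool frame: the origin (TCP) lies at the very end of the fingers, on their centre line; the grasp point (between the pads) lies manip.grip_point_offset behind it (manip.grip_point_offset is the distance from the TCP to the grasp point, in mm); z points along the fingers, y is the line along which they close (so a half turn about z gives the same grasp; the last joint's range is limited). The gripper opens to 85 mm and grips with 20 to 120 N. Pads are 22 mm wide; open, the fingers measure 114 mm over their backs; the gripper's body (76 mm by 85 mm) begins 54 mm behind the grasp point. The pads swing forward as they close: fully open they stand 13 mm farther back than shut.
Start: joints at [-1.184, 0.332, -0.065, 1.46, 0.022, 1.35, -0.088], TCP at [249.006, 573.278, 231.338] pointing down, gripper open.
Joint ranges: [-2.6, 2.6], [-0.5, 2.12], [-1.47, 1.34], [0.16, 2.42], [-1.27, 4.41], [0.06, 2.06], [-2.6, 2.6]. Speed limits (rad/s): [2.22, 2.22, 2.79, 2.79, 3.14, 3.14, 3.14].

### API

Orientations are given as a rotation vector (axis times angle).
In Python, from rig import get_obs, capture, ticket, manip gives the robot as it stands.
- The arm moves only by the tool move_arm, never from a script. Its argument "commands" is a list of rows, each an object with "grip": the opening, from 0 (shut) to 1 (fully open); "travel": the shift along the tool's x, y, z in units of 20 cm (1.0 is 20 cm), a list of three; "spin": the turn about the tool's z in units of 0.1 rad (1.0 is 0.1 rad). A call has 1 to 20 rows; each row shifts and turns the commanded pose from where the row before left it, along the tool's axes as they then stand; what a row does not reach is not made up. A row lasts 1/12 s, in which the tool goes at most 41.7 mm and 7.16 degrees, less where a joint would pass 70% of its speed; a pose out of reach is approached as far as the arm can. A call with a number of a shift or a turn outside -1 to 1 is refused whole. A call with a gripper value outside its range is refused whole. The fingers move at their own pace and stop on an object; "newtons" is the grip in N (left out, the last holds). Time passes only in rows, so rows that do not move let the fingers close. It gives the time, the measured TCP pose, the force, the opening and the grip force at its end, in the units of the state.
- get_obs(): the state, without advancing time (a new reading comes with each control period).
- capture(name): name is "side" or "top"; returns a dict with "pixels" (420x560x3 uint8, blue, green, red), "range_z" (420x560 float32, mm along the optical axis (not along the pixel's ray), 0 where there is no reading), "intrinsics" (3x3 intrinsics, pixels), "world_from_camera" (4x4, takes a point from camera to world coordinates). Camera axes: x right, y up, looking along -z (the intrinsics and any distortion apply to the point x, -y, -z); pixel columns grow to the right and rows downward; lengths in mm; the calibration is good to about 2 mm. A picture is of the moment at which its call begins.
- ticket.finish_job(): hands the job in; it is judged then, once.
The state is a dict: "clock": time; "joint_pos": joint angles; "qvel": joint speeds; "joint_efforts": joint torques, N m; "eef_pos": TCP position; "orientation": TCP orientation; "contact_force": force on the tool from outside, world axes, zero at the start; "torque": the same for the moment, N m; "grip_width": finger opening in mm; "grasp_force": force on a finger pad.
Only numpy, scipy, OpenCV 4.12 (cv2) and the standard library are available. Lean on these libraries where they do the work, as an engineer would, in place of code of your own. Each camera call takes 0.05 s, during which the arm holds its last target. There are 200 camera calls.

### The job

Swing the arm of the folding shelf bracket out against its stop pin so that its hole lines up with the hole in the bracket. Then drop the thumbscrew from the wooden caddy down through both holes and, pressing only lightly on the sprung cam (never more than 3 mm down), feel for its hidden slot until the screw's collar sits flat on the arm, then turn it the shorter way until its tab lies along the arm. Let go, and leave the mug, jar and screwdriver where they are.

Things in the scene. Friction and masses are not known exactly. Their poses are not given: they have to be found in the camera images.
- bracket: Fixed. White steel folding shelf bracket lying on its side on a plywood board 200 x 250 x 12 mm. Origin: centre of the board's underside, on the worktop; z up. Its leg (190 x 30 mm) runs along x, centred at y -85 mm; the lock block (60 x 60 mm) is centred at y -10 mm. Leg and block are 40 mm high; the arm lies on them, pivoting at x 0, y -85 mm. Stop pin (12 mm thick, 46 mm high) at x 18, y 34 mm.
- swing (a joint): Angle (rad) of the bracket's arm about its upright pivot: 0 = square, against the stop pin, lying along the bracket's +y axis with the holes in line; positive = folded, turned anticlockwise seen from above, its tip towards the bracket's -x. Stiff (about 0.4 N m), stays where it is left. Starts at 0.3 to 0.8.
- swing_push (a point): Point in the middle of the arm, 135 mm from the pivot, 43 mm above the worktop; y points from pivot to tip. The arm is a flat white bar 24 mm wide, 6 mm thick (40 to 46 mm above the worktop), 180 mm long, with open space below this part down to the board (12 mm) and an upright lip, 22 mm tall, at its tip. Can be pushed sideways here.
- swing_hole (a point): Centre of the round hole (16 mm diameter, rim chamfered) in the arm, at its top face, 46 mm above the worktop, 75 mm from the pivot. The arm is 36 mm wide here.
- lock_hole (a point): Centre of the mouth of the upright round hole (16 mm diameter, 18 mm deep) in the lock block, 40 mm above the worktop; covered by the arm unless the holes are in line.
- cam_top (a point): Top middle of the lock cam (unpressed), 22 mm above the worktop at the bottom of the lock hole, out of sight. It has a slot 17 x 6.6 mm, 10 mm deep, for the screw's blade, at a hidden start: its long side 0.6 to 2.54 rad anticlockwise (from above) of the bracket's y axis. It takes 0.11 N m to turn, either way, and stays where it is left; its end stops lie 0.2 rad past the y axis.
- screw: Loose steel quarter-turn thumbscrew, 60 g, upright in the caddy. Origin: centre of its collar's underside; z up. Collar 24 mm across, 4 mm thick; on it a flat tab 26 mm wide (along x), 9 mm thick (along y), its top 28 mm above the origin: grip it across the 9 mm. Below: shank 14 mm diameter, 23 mm long, then a flat blade 13.2 mm wide (along x), 4.4 mm thick, ending 31 mm below the origin.
- screw_seat (a point): Where the screw's origin ends: 46 mm above the worktop on the holes' axis, collar flat on the arm. Until the blade drops into the slot it rests on the cam and the collar stands about 7 mm higher. The blade has about 0.17 rad of play each way in the slot. The screw's tab is to end along the bracket's y axis, either way round.
- caddy: Fixed light wooden block 60 x 60 x 40 mm with an upright 16 mm hole through its middle, in which the screw stands, the screw's collar resting on the block's top. Origin: centre of its underside. It stands left or right of the bracket.
- mug: Bystander: loose white mug, 80 mm across, 90 mm tall, on the other side of the bracket. Origin: centre of its underside.
- jar: Bystander: loose jar, 70 mm across, 100 mm tall, on the left, beyond the caddy or mug. Origin: centre of its underside.
- driver: Bystander: loose screwdriver lying flat on the worktop on the right, beyond the mug or caddy, pointing away from the robot.
- cup (a joint): How far (m) the lock cam is pushed down on its spring: 0 = up. The spring gives way from 2 N and takes 5 N more per mm, with an end stop at 4 mm; it must never be pushed down more than 3 mm (17 N). With the blade in the slot the spring is not loaded: then the collar meets the rigid arm.

How it is judged:
By the outcome, as a careful person would: the job done as asked, in the order asked, and still so for the second after the job is handed in, with the robot touching nothing.
It also fails if it takes over 72 s, if anything falls off the work surface, if the arm or the gripper's body presses on something with over 40 N, if the wrist force passes 120 N, or if a joint passes its speed limit or range.

## Working session

There is one attempt and no reset: what is moved stays moved. The work goes in short steps, Python scripts to look and compute and a tool call to move; the robot and the scene stay as the last step left them, time stands still between calls to the robot, and variables do not carry over. Pictures are saved under pics/ and viewed, at most 12 in all, crops included, and the job is handed in when it is done.

Besides the shell and the picture viewer there is one more tool, called after "Emit:" as name(argument=value, ...) on one line, values as JSON. move_arm: Moves the arm, as the interface text tells. Shifts and turns lie within -1 to 1; 1 stands for 20 cm of shift or 0.1 rad of turn. Its arguments: {"type":"object","properties":{"commands":{"type":"array","items":{"type":"object","properties":{"grip":{"type":"number"},"travel":{"type":"array","items":{"type":"number"}},"spin":{"type":"number"}}}},"newtons":{"type":"number"}},"required":["commands"]}

```bash
mkdir -p pics; ls
cat > h.py <<'E'
import numpy as np, cv2
from rig import get_obs, capture, ticket, manip
def cloud(c):
    K=np.array(c["intrinsics"]);T=np.array(c["world_from_camera"]);z=np.array(c["range_z"])
    v,u=np.mgrid[:z.shape[0],:z.shape[1]]
    P=np.stack([(u-K[0,2])/K[0,0]*z,-(v-K[1,2])/K[1,1]*z,-z],-1)
    W=P@T[:3,:3].T+T[:3,3]; W[z==0]=np.nan
    return W
def ray(c,u,v,h):
    K=np.array(c["intrinsics"]);T=np.array(c["world_from_camera"])
    d=T[:3,:3]@np.array([(u-K[0,2])/K[0,0],-(v-K[1,2])/K[1,1],-1]);o=T[:3,3]
    return o+d*(h-o[2])/d[2]
E
python3 - <<'E'
from h import *
print(get_obs(), manip.grip_point_offset)
for n in("top","side"):
    c=capture(n); cv2.imwrite(f"pics/{n}0.png",c["pixels"]); np.savez(f"{n}0.npz",**c)
    print(n,c["intrinsics"],c["world_from_camera"],[k for k in c])
E
```

```text
pics
{'clock': 0.0, 'joint_pos': array([-1.18356863,  0.33288499, -0.06471641,  1.46095129,  0.02160886,
        1.34987531, -0.08851767]), 'qvel': array([-0.0012784 ,  0.00131238,  0.00016726,  0.000654  , -0.00123654,
        0.00040322,  0.00033835]), 'joint_efforts': array([ 1.11678560e-04, -6.25438571e+01,  4.85648692e-02, -3.91617930e+01,
        1.61250302e-02,  9.37184610e-03, -7.03717592e-05]), 'eef_pos': array([248.88195253, 572.90253486, 230.50301109]), 'orientation': array([-6.39182468e-01, -3.07565435e+00,  2.20760540e-03]), 'contact_force': array([-0.78781727,  0.66166731,  0.02244206]), 'torque': array([ 0.01029297, -0.01667924, -0.01611401]), 'grasp_force': 0.0, 'grip_width': 85.72383705194598} 18.700000000000003
top [[480.43808764   0.         284.12080074]
 [  0.         480.43808764 210.91819737]
 [  0.           0.           1.        ]] [[ 1.51444716e-02  9.99662168e-01 -2.11233372e-02  4.97928813e+02]
 [-9.99627144e-01  1.46571407e-02 -2.30378300e-02 -1.91861071e-01]
 [-2.27204393e-02  2.14643570e-02  9.99511412e-01  9.85558901e+02]
 [ 0.00000000e+00  0.00000000e+00  0.00000000e+00  1.00000000e+00]] ['pixels', 'range_z', 'intrinsics', 'world_from_camera']
side [[410.44918825   0.         278.5260269 ]
 [  0.         410.44918825 209.43393188]
 [  0.           0.           1.        ]] [[ 7.99365817e-01  3.07221379e-01 -5.16361612e-01  1.17439041e+02]
 [-6.00808506e-01  3.99277915e-01 -6.92536126e-01 -5.87371194e+02]
 [-6.59011573e-03  8.63824155e-01  5.03750335e-01  5.01044527e+02]
 [ 0.00000000e+00  0.00000000e+00  0.00000000e+00  1.00000000e+00]] ['pixels', 'range_z', 'intrinsics', 'world_from_camera']
```

View pics/top0.png

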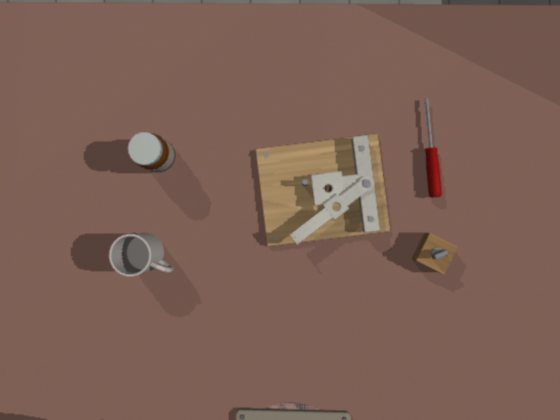

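View pics/side0.png

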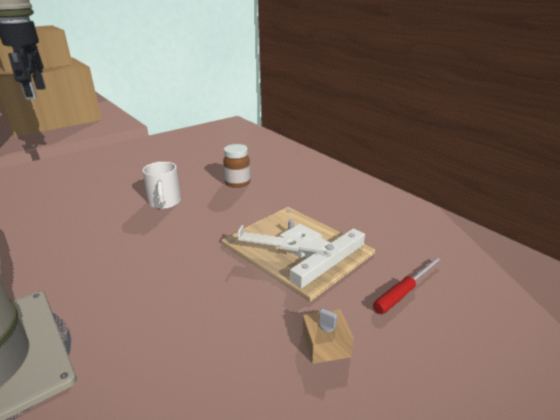

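Top view: the board spans u 258–388, v 137–245 with the leg on the right (u≈367), so bracket +y ≈ world +y. The arm runs from the pivot at (367,184) to its tip at (298,237), the lock hole is at (328,188), and the caddy with the screw is at (437,253). The mug, jar and driver are clear of all this. The side view agrees.

Run:
```python
from h import *
c=dict(np.load("top0.npz")); im=c["pixels"]; W=cloud(c)
a=cv2.resize(im[130:250,250:394],None,fx=5,fy=5,interpolation=cv2.INTER_CUBIC)
cv2.imwrite("pics/brk.png",a)
b=cv2.resize(im[225:280,405:465],None,fx=8,fy=8,interpolation=cv2.INTER_CUBIC)
s=dict(np.load("side0.npz")); d=cv2.resize(s["pixels"][300:365,295:360],None,fx=7,fy=7,interpolation=cv2.INTER_CUBIC)
o=np.zeros((470,960,3),np.uint8);o[:440,:480]=b;o[:455,490:945]=d
cv2.imwrite("pics/cad.png",cv2.resize(o,(800,392)))
hsv=cv2.cvtColor(im,cv2.COLOR_BGR2HSV)
for p in [(270,220),(350,160),(100,350),(437,265),(300,160),(322,183),(328,188),(437,253)]: print(p,hsv[p[1],p[0]],W[p[1],p[0]].round(1))
```

```text
(270, 220) [ 18 103 156] [499.7  50.8   8.8]
(350, 160) [ 17 105 114] [ 623.5 -109.6   12.6]
(100, 350) [  8  81 126] [227.7 396.1   2.4]
(437, 265) [ 16 125 135] [ 416.9 -277.8   41.3]
(300, 160) [ 17 105 161] [622.4  -8.4  12.1]
(322, 183) [ 23  17 176] [574.1 -52.2  38.8]
(328, 188) [ 17 101  81] [566.4 -66.1   8.9]
(437, 253) [135   6  81] [ 441.9 -269.6   68.6]
```

View pics/brk.png

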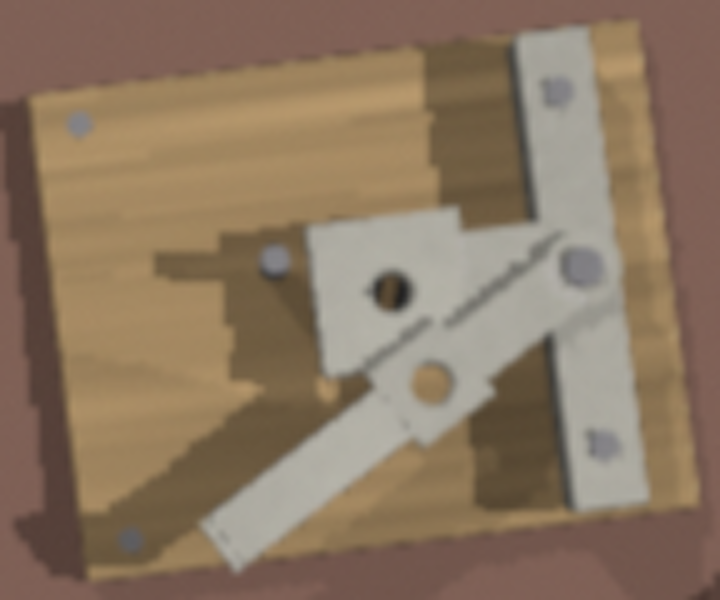

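View pics/cad.png

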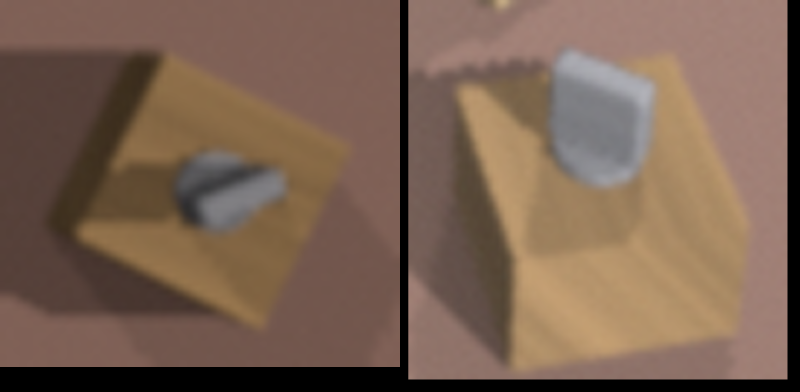

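The crop shows the board corners, lock hole, pivot, pin and arm hole. It also shows the caddy's top corners and the tab, which runs from lower left to upper right. I'll convert these to positions now.

```bash
cat > m.py <<'E'
from h import *
c=dict(np.load("top0.npz")); s=dict(np.load("side0.npz"))
t=lambda x,y:((x-2)/5+250,(y-2)/5+130)
g=lambda x,y:((x-2.9)/6.667+405,(y-2.9)/6.667+225)
q=lambda x,y:((x-408.3-2.5)/5.833+295,(y-2.5)/5.833+300)
def tri(a,b):
    def M(c,p):
        K=np.array(c["intrinsics"])@np.diag([1,-1,-1]);return K@np.linalg.inv(c["world_from_camera"])[:3]
    X=cv2.triangulatePoints(M(c,0),M(s,0),np.float64(a),np.float64(b));return (X[:3]/X[3]).ravel()
B=np.array([ray(c,*t(*p),12) for p in[(32,97),(637,22),(700,506),(88,578)]])[:,:2] # (+x+y),(+x-y),(-x-y),(-x+y)
L=np.array([[100,125],[100,-125],[-100,-125],[-100,125]])
pts=dict(lock=((392,291),40,(0,-10)),piv=((582,267),47,(0,-85)),pin=((275,258),46,(18,34)))
Wp=list(B);Lp=list(L)
for k,(p,h,l) in pts.items():
    w=ray(c,*t(*p),h)[:2];print(k,w.round(1));Wp+=[w]*2;Lp+=[l]*2
Wp=np.array(Wp);Lp=np.array(Lp,float)
mW,mL=Wp.mean(0),Lp.mean(0);H=(Lp-mL).T@(Wp-mW);th=np.arctan2(H[0,1]-H[1,0],H[0,0]+H[1,1])
R=np.array([[np.cos(th),-np.sin(th)],[np.sin(th),np.cos(th)]]);o=mW-R@mL
print("yaw",th,"org",o,"res",(Wp-(Lp@R.T+o)).round(1).tolist())
ah=ray(c,*t(433,383),46)[:2];tip=ray(c,*t(222,547),46)[:2];pv=R@[0,-85]+o
d=ah-pv;print("armhole",ah,np.hypot(*d),"swing",np.arctan2(d[1],d[0])-th-np.pi/2, "tip",tip,np.hypot(*(tip-pv)))
print("lock",R@[0,-10]+o,"pivot",pv,"pin",R@[18,34]+o)
C=np.array([ray(c,*g(*p),40) for p in[(165,53),(352,150),(262,328),(78,232)]]);print("caddy",C.mean(0),C[:,:2].round(1).tolist())
for a,b in [((165,53),(675,57)),((352,150),(748,225)),((262,328),(513,255)),((78,232),(460,88))]: print("tri",tri(g(*a),q(*b)).round(1), W if 0 else "")
T=np.array([ray(c,*g(*p),68) for p in[(205,215),(283,182)]]);print("tab",T.mean(0),"dir",np.arctan2(*(T[1]-T[0])[[1,0]]))
print("tabtri",tri(g(244,199),q(605,71)))
wp=cloud(c)[240:262,428:450].reshape(-1,3);k=wp[wp[:,2]>60];print("tab cloud",len(k),k.mean(0),k[:,2].max());e,v=np.linalg.eigh(np.cov(k[:,:2].T));print(v[:,1],np.arctan2(v[1,1],v[0,1]))
ws=cloud(s).reshape(-1,3)
k=ws[(abs(ws[:,0]-440)<40)&(abs(ws[:,1]+272)<40)];kk=k[k[:,2]>50];print("side tab",kk.mean(0),np.percentile(kk[:,2],[50,98]))
E
python3 m.py
```

```text
lock [564.7 -64. ]
piv [ 574.5 -137.4]
pin [576.5 -17.7]
yaw 0.1350157721099173 org [563.02692221 -53.98938465] res [[-1.6, -1.9], [-1.9, 0.8], [0.8, 0.3], [1.4, -0.9], [0.3, -0.1], [0.3, -0.1], [0.1, 0.8], [0.1, 0.8], [0.3, 0.1], [0.3, 0.1]]
armhole [528.48789893 -80.07998231] 74.12141583028469 swing 0.5341611897906047 tip [463.21178921   1.33387056] 178.47172007523832
lock [564.3729816  -63.89837673] pivot [ 574.46842707 -138.21581735] pin [576.28650601 -17.87590465]
caddy [ 439.83094483 -277.39983775   40.        ] [[479.9, -262.8], [452.4, -317.3], [400.0, -291.6], [427.1, -237.9]]
tri [ 479.7 -262.4   40.6] 
tri [ 452.1 -316.4   42. ] 
tri [ 399.5 -289.9   43.6] 
tri [ 426.5 -237.1   41.2] 
tab [ 439.47330249 -277.61763917   68.        ] dir -1.1531988598133178
tabtri [ 439.09388974 -276.56992249   70.45041472]
tab cloud 75 [ 440.5934974  -276.29642003   66.83431101] 72.20705879275079
[-0.37266002  0.92796795] 1.95267020235037
side tab [ 436.44171515 -277.7301064    62.15800776] [63.35587961 70.45487175]
```

Emit:
move_arm(commands=[{"grip":0,"spin":-1},{"grip":0,"spin":-1},{"grip":0,"spin":-1},{"grip":0,"spin":-1},{"grip":0,"spin":-1},{"grip":0,"spin":-1},{"grip":0,"spin":-1}])

```text
validation failed for argument at $.co...
```

Emit:
move_arm(commands=[{"travel":[-0.01,-0.1,0]},{"travel":[-0.01,-0.19,0]},{"travel":[-0.01,-0.19,0]},{"travel":[-0.01,-0.19,0]},{"travel":[-0.01,-0.19,0]},{"travel":[-0.01,-0.19,0]},{"travel":[-0.01,-0.19,0]},{"travel":[-0.01,-0.19,0]},{"travel":[-0.01,-0.19,0]},{"travel":[-0.01,-0.19,0]},{"travel":[-0.01,-0.19,0]},{"travel":[-0.01,-0.19,0]},{"travel":[-0.01,-0.19,0]},{"travel":[-0.01,-0.19,0]},{"travel":[-0.01,-0.19,0]},{"travel":[-0.01,-0.19,0]},{"travel":[-0.01,-0.19,0]},{"travel":[-0.01,-0.19,0]},{"travel":[0,0,0]}])

```text
validation failed for argument at $.co...
```

```bash
cat > to.py <<'E'
import sys
from h import *
from scipy.spatial.transform import Rotation as Ro
o=get_obs();R=Ro.from_rotvec(o["orientation"]).as_matrix();p=np.array(o["eef_pos"])
print("t",round(o["clock"],2),"pos",p.round(1),"a",round(np.arctan2(R[1,1],R[0,1]),4),"tilt",R[:2,2].round(4),"F",np.round(o["contact_force"],1),"M",np.round(o["torque"],2),"w",round(o["grip_width"],1),"q7",round(o["joint_pos"][6],2))
if len(sys.argv)>3:
    print("units",(R.T@(np.array(sys.argv[1:4],float)-p)/200).round(4))
    if len(sys.argv)>4: print("spin units",-10*(float(sys.argv[4])-np.arctan2(R[1,1],R[0,1])))
E
python3 to.py 465 -53 25
```

```text
t 0.1 pos [248.9 572.9 230.6] a 1.161 tilt [-0.0004 -0.0012] F [-0.1 -0.6  0.7] M [ 0.   -0.03 -0.02] w 85.1 q7 -0.09
units [-2.2378 -2.4387  1.0314]
```

Emit:
move_arm(commands=[{"grip":0,"travel":[0,0,0],"spin":-1},{"grip":0,"travel":[0,0,0],"spin":-1},{"grip":0,"travel":[0,0,0],"spin":-1},{"grip":0,"travel":[0,0,0],"spin":-1},{"grip":0,"travel":[0,0,0],"spin":-1},{"grip":0,"travel":[0,0,0],"spin":-1},{"grip":0,"travel":[0,0,0],"spin":-1}])

```text
clock: 0.68
eef_pos: [248.9, 573.0, 230.8]
orientation: [0.462, -3.107, 0.001]
contact_force: [0.7, -0.8, -0.0]
grip_width: 0.7
grasp_force: 0.0
```

Emit:
move_arm(commands=[{"grip":0,"spin":0,"travel":[-0.01,-0.1,0]},{"grip":0,"spin":0,"travel":[-0.01,-0.19,0]},{"grip":0,"spin":0,"travel":[-0.01,-0.19,0]},{"grip":0,"spin":0,"travel":[-0.01,-0.19,0]},{"grip":0,"spin":0,"travel":[-0.01,-0.19,0]},{"grip":0,"spin":0,"travel":[-0.01,-0.19,0]},{"grip":0,"spin":0,"travel":[-0.01,-0.19,0]},{"grip":0,"spin":0,"travel":[-0.01,-0.19,0]},{"grip":0,"spin":0,"travel":[-0.01,-0.19,0]},{"grip":0,"spin":0,"travel":[-0.01,-0.19,0]},{"grip":0,"spin":0,"travel":[-0.01,-0.19,0]},{"grip":0,"spin":0,"travel":[-0.01,-0.19,0]},{"grip":0,"spin":0,"travel":[-0.01,-0.19,0]},{"grip":0,"spin":0,"travel":[-0.01,-0.19,0]},{"grip":0,"spin":0,"travel":[-0.01,-0.19,0]},{"grip":0,"spin":0,"travel":[-0.01,-0.19,0]},{"grip":0,"spin":0,"travel":[-0.01,-0.19,0]},{"grip":0,"spin":0,"travel":[-0.01,-0.19,0]},{"grip":0,"spin":0,"travel":[0,0,0]}])

```text
clock: 2.27
eef_pos: [474.8, -61.9, 231.4]
orientation: [-0.441, 3.11, -0.004]
contact_force: [-0.3, -0.5, 0.4]
grip_width: 0.0
grasp_force: 0.0
```

```bash
python3 to.py 465 -53 25
```

```text
t 2.27 pos [474.8 -61.9 231.4] a 1.8525 tilt [ 0.0008 -0.0022] F [-0.3 -0.5  0.4] M [-0.06  0.04 -0.02] w 0.0 q7 1.88
units [0.0351 0.059  1.0318]
```

Emit:
move_arm(commands=[{"grip":0,"spin":0,"travel":[0.035,0.06,0.1]},{"grip":0,"spin":0,"travel":[0,0,0.18]},{"grip":0,"spin":0,"travel":[0,0,0.18]},{"grip":0,"spin":0,"travel":[0,0,0.18]},{"grip":0,"spin":0,"travel":[0,0,0.16]},{"grip":0,"spin":0,"travel":[0,0,0.12]},{"grip":0,"spin":0,"travel":[0,0,0.08]},{"grip":0,"spin":0,"travel":[0,0,0.03]},{"grip":0,"spin":0,"travel":[0,0,0]}])

```text
clock: 3.02
eef_pos: [462.8, -45.1, 24.1]
orientation: [0.454, -3.106, 0.0]
contact_force: [0.5, 0.4, 0.7]
grip_width: -0.0
grasp_force: 0.0
```

```bash
python3 to.py 529 -10 25
```

```text
t 3.02 pos [462.8 -45.1  24.1] a 1.861 tilt [-0.0028 -0.0005] F [0.5 0.4 0.7] M [ 0.    0.02 -0.01] w -0.0 q7 1.98
units [-0.3672  0.0736 -0.0055]
```

Emit:
move_arm(commands=[{"grip":0,"spin":0.1,"travel":[-0.03,0.006,0]},{"grip":0,"spin":0.1,"travel":[-0.03,0.006,0]},{"grip":0,"spin":0.1,"travel":[-0.03,0.006,0]},{"grip":0,"spin":0.1,"travel":[-0.03,0.006,0]},{"grip":0,"spin":0.1,"travel":[-0.03,0.006,0]},{"grip":0,"spin":0.1,"travel":[-0.03,0.006,0]},{"grip":0,"spin":0.1,"travel":[-0.03,0.006,0]},{"grip":0,"spin":0.1,"travel":[-0.03,0.006,0]},{"grip":0,"spin":0.1,"travel":[-0.03,0.006,0]},{"grip":0,"spin":0.1,"travel":[-0.03,0.006,0]},{"grip":0,"spin":0.1,"travel":[-0.03,0.006,0]},{"grip":0,"spin":0.1,"travel":[-0.03,0.006,0]},{"grip":0,"spin":0.1,"travel":[0,0,0]},{"grip":0,"spin":0.1,"travel":[0,0,0]}])

```text
clock: 4.18
eef_pos: [531.4, -14.4, 25.4]
orientation: [-0.234, 3.131, -0.0]
contact_force: [-0.4, 1.0, -0.1]
grip_width: 0.2
grasp_force: 0.0
```

```bash
python3 to.py 533.5 -7.5 25 1.706
python3 - <<'E'
from h import *
c=capture("top");cv2.imwrite("pics/p1.png",cv2.resize(c["pixels"][130:250,250:394],None,fx=5,fy=5,interpolation=cv2.INTER_CUBIC))
E
```

```text
t 4.18 pos [531.4 -14.4  25.4] a 1.72 tilt [ 0.0014 -0.0002] F [-0.4  1.  -0.1] M [-0.03 -0.01  0.03] w 0.2 q7 1.83
units [-0.0152  0.0324  0.0021]
spin units 0.1395779277907283
```

Emit:
move_arm(commands=[{"grip":0,"spin":0,"travel":[-0.006,0.01,0]},{"grip":0,"spin":0,"travel":[-0.006,0.01,0]},{"grip":0,"spin":0,"travel":[0,0,0]}])

```text
clock: 4.48
eef_pos: [532.2, -9.7, 25.3]
orientation: [0.236, -3.132, -0.0]
contact_force: [-1.3, -0.4, 0.2]
grip_width: 0.1
grasp_force: 0.7
```

Emit:
move_arm(commands=[{"grip":0,"spin":0,"travel":[-0.005,0,0]},{"grip":0,"spin":0,"travel":[-0.005,0,0]}])

```text
clock: 4.65
eef_pos: [533.1, -9.5, 25.1]
orientation: [0.236, -3.13, -0.001]
contact_force: [-10.5, -0.3, 8.2]
grip_width: -0.2
grasp_force: 5.5
```

Emit:
move_arm(commands=[{"grip":0,"spin":0,"travel":[-0.005,0,0]},{"grip":0,"spin":0,"travel":[-0.005,0,0]}])

```text
clock: 4.82
eef_pos: [533.2, -9.6, 24.7]
orientation: [0.235, -3.126, -0.002]
contact_force: [-19.4, -1.0, 14.5]
grip_width: -0.3
grasp_force: 9.7
```

View pics/p1.png

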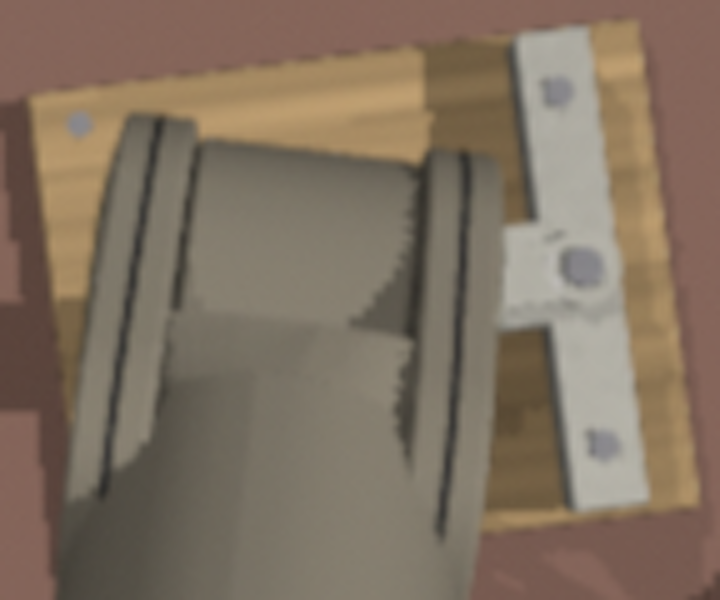

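The forearm hides the arm in this picture, but the force climbs to 20 N at x≈533.2 against a predicted 533.5, so the arm is against its pin. Next I retreat, lift and turn towards the caddy.

Emit:
move_arm(commands=[{"grip":0,"spin":0,"travel":[0.05,0,0]},{"grip":0,"spin":0,"travel":[0.07,0,-0.05]},{"grip":0,"spin":1,"travel":[0,0,-0.15]},{"grip":0,"spin":1,"travel":[0,0,-0.18]},{"grip":0,"spin":1,"travel":[0,0,-0.18]},{"grip":0.5,"spin":1,"travel":[0,0,-0.18]},{"grip":0.5,"spin":1,"travel":[0,0,-0.1]},{"grip":0.5,"spin":1,"travel":[0,0,0]},{"grip":0.5,"spin":1,"travel":[0,0,0]},{"grip":0.5,"spin":1,"travel":[0,0,0]},{"grip":0.5,"spin":1,"travel":[0,0,0]},{"grip":0.5,"spin":1,"travel":[0,0,0]},{"grip":0.5,"spin":1,"travel":[0,0,0]},{"grip":0.5,"spin":1,"travel":[0,0,0]},{"grip":0.5,"spin":1,"travel":[0,0,0]},{"grip":0.5,"spin":0.1,"travel":[0,0,0]}])

```text
clock: 6.15
eef_pos: [512.8, -12.9, 193.5]
orientation: [1.727, 2.624, 0.001]
contact_force: [0.3, 0.2, -0.4]
grip_width: 42.7
grasp_force: 0.0
```

```bash
python3 to.py 439.6 -277.4 120 0.41
```

```text
t 6.15 pos [512.8 -12.9 193.5] a 0.4063 tilt [0.0008 0.0004] F [ 0.3  0.2 -0.4] M [ 0.02 -0.04 -0.03] w 42.7 q7 0.41
units [-1.0702 -0.8594  0.3666]
spin units -0.03694034287267223
```

Emit:
move_arm(commands=[{"grip":0.5,"spin":0,"travel":[-0.1,-0.08,0]},{"grip":0.5,"spin":0,"travel":[-0.14,-0.112,0]},{"grip":0.5,"spin":0,"travel":[-0.14,-0.112,0]},{"grip":0.5,"spin":0,"travel":[-0.14,-0.112,0]},{"grip":0.5,"spin":0,"travel":[-0.14,-0.112,0.07]},{"grip":0.5,"spin":0,"travel":[-0.14,-0.112,0.1]},{"grip":0.5,"spin":0,"travel":[-0.14,-0.112,0.1]},{"grip":0.5,"spin":0,"travel":[-0.09,-0.072,0.1]},{"grip":0.5,"spin":0,"travel":[-0.04,-0.035,0]},{"grip":0.5,"spin":0,"travel":[0,0,0]},{"grip":0.5,"spin":0,"travel":[0,0,0]}])

```text
clock: 7.07
eef_pos: [440.8, -278.0, 119.4]
orientation: [1.72, 2.628, -0.0]
contact_force: [-0.2, 0.2, 0.2]
grip_width: 42.6
grasp_force: 0.0
```

```bash
python3 to.py 439.6 -277.4 47 0.41
python3 - <<'E'
from h import *
c=capture("top");np.savez("top1.npz",**c);s=capture("side")
a=cv2.resize(c["pixels"][130:280,250:470],None,fx=3,fy=3,interpolation=cv2.INTER_CUBIC)
b=cv2.resize(s["pixels"][250:380,280:400],(384,416),interpolation=cv2.INTER_CUBIC)
cv2.imwrite("pics/p2.png",a);cv2.imwrite("pics/p3.png",b)
E
```

```text
t 7.07 pos [ 440.8 -278.   119.4] a 0.4119 tilt [ 0.0002 -0.0002] F [-0.2  0.2  0.2] M [0.01 0.03 0.01] w 42.6 q7 1.07
units [ 0.0051 -0.0041  0.3622]
spin units 0.018526079861376776
```

View pics/p2.png

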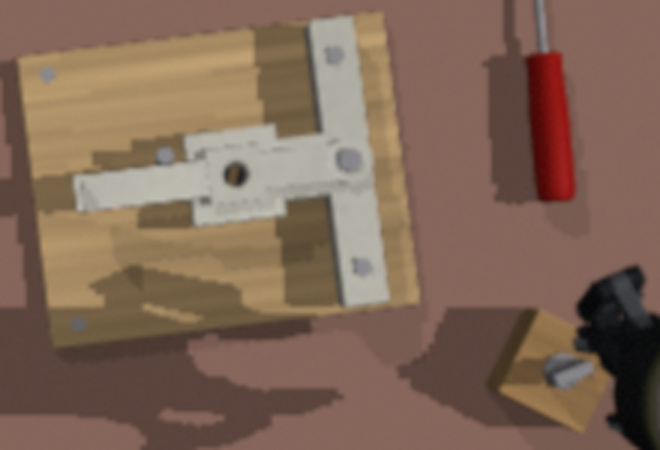

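View pics/p3.png

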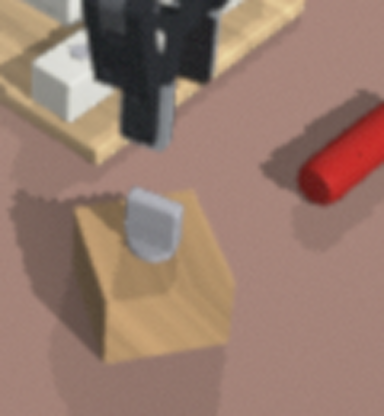

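The arm now lies along bracket y against the pin, with its hole at crop (236,175) showing the lock hole beneath. The gripper hangs above the tab and is aligned with it. Next is to descend and grip.

Emit:
move_arm(commands=[{"grip":0.5,"spin":0,"travel":[0.004,-0.003,0.1]},{"grip":0.5,"spin":0,"travel":[0,0,0.12]},{"grip":0.5,"spin":0,"travel":[0,0,0.08]},{"grip":0.5,"spin":0,"travel":[0,0,0.04]},{"grip":0.5,"spin":0,"travel":[0,0,0.02]},{"grip":0.5,"spin":0,"travel":[0,0,0]}])

```text
clock: 7.67
eef_pos: [440.2, -276.6, 47.3]
orientation: [-1.719, -2.629, -0.0]
contact_force: [-0.3, 0.8, -0.3]
grip_width: 42.9
grasp_force: 0.0
```

Emit:
move_arm(commands=[{"grip":0,"spin":0,"travel":[0,0,0]},{"grip":0,"spin":0,"travel":[0,0,0]},{"grip":0,"spin":0,"travel":[0,0,0]},{"grip":0,"spin":0,"travel":[0,0,0]},{"grip":0,"spin":0,"travel":[0,0,0]},{"grip":0,"spin":0,"travel":[0,0,0]}], newtons=40)

```text
clock: 8.17
eef_pos: [440.4, -277.5, 48.3]
orientation: [1.721, 2.627, 0.001]
contact_force: [-0.7, 0.7, 7.1]
grip_width: 8.0
grasp_force: 41.7
```

```bash
python3 to.py 439.6 -277.4 47 0.41
python3 - <<'E'
from h import *
c=dict(np.load("top1.npz"));im=cv2.cvtColor(c["pixels"],cv2.COLOR_BGR2GRAY)
w=np.clip(150-im[180:197,319:339].astype(float),0,None);v,u=np.mgrid[180:197,319:339]
w[np.hypot(u-328.5,v-188)>6]=0
uu,vv=(w*u).sum()/w.sum(),(w*v).sum()/w.sum();print(uu,vv,ray(c,uu,vv,46),ray(c,uu,vv,43),w.round(0)[3:14,4:16])
E
```

```text
t 8.17 pos [ 440.4 -277.5   48.3] a 0.411 tilt [0.0017 0.    ] F [-0.7  0.7  7.1] M [0.33 0.27 0.03] w 8.0 q7 1.15
units [ 0.002  -0.0036  0.0063]
spin units 0.010355582359368731
328.2909002904163 187.7110358180058 [564.41543339 -64.19333548  46.        ] [564.62772435 -64.3976914   43.        ] [[  0.   0.   0.   0.   0.   5.   4.   0.   0.   0.   0.   0.]
 [  0.   0.   0.  14.  39.  52.  49.  34.  10.   0.   0.   0.]
 [  0.   0.  26.  59.  68.  72.  76.  74.  48.   6.   0.   0.]
 [  0.   4.  68.  84.  71.  72.  87.  99.  72.  27.   0.   0.]
 [  0.  20.  89.  87.  70.  75.  94. 111.  90.  46.   1.   0.]
 [  0.  27.  88.  81.  71.  77. 100. 113.  93.  49.   3.   0.]
 [  0.  15.  80.  77.  70.  81. 107. 111.  82.  31.   0.   0.]
 [  0.   0.  52.  66.  67.  82. 105.  96.  56.   8.   0.   0.]
 [  0.   0.   5.  29.  50.  69.  81.  53.  14.   0.   0.   0.]
 [  0.   0.   0.   0.   4.  14.  18.   4.   0.   0.   0.   0.]
 [  0.   0.   0.   0.   0.   0.   0.   0.   0.   0.   0.   0.]]
```

Emit:
move_arm(commands=[{"grip":0,"spin":0,"travel":[0,0,-0.02]},{"grip":0,"spin":0,"travel":[0,0,-0.04]},{"grip":0,"spin":0,"travel":[0,0,-0.08]},{"grip":0,"spin":0,"travel":[0,0,-0.12]},{"grip":0,"spin":0,"travel":[0,0,-0.12]},{"grip":0,"spin":0,"travel":[0,0,-0.04]},{"grip":0,"spin":0,"travel":[0,0,0]},{"grip":0,"spin":0,"travel":[0,0,0]}])

```text
clock: 8.83
eef_pos: [439.8, -277.1, 131.2]
orientation: [1.721, 2.628, 0.001]
contact_force: [0.0, -0.6, -0.2]
grip_width: 8.2
grasp_force: 40.7
```

```bash
python3 to.py 564.4 -64 120 0.7
python3 - <<'E'
from h import *
s=capture("side")
cv2.imwrite("pics/p4.png",cv2.resize(s["pixels"][220:360,270:390],(480,560),interpolation=cv2.INTER_CUBIC))
E
```

```text
t 8.83 pos [ 439.8 -277.1  131.2] a 0.4113 tilt [0.0008 0.0004] F [ 0.  -0.6 -0.2] M [ 0.04 -0.05  0.08] w 8.2 q7 1.06
units [0.7273 0.9969 0.057 ]
spin units -2.8867774437388998
```

View pics/p4.png

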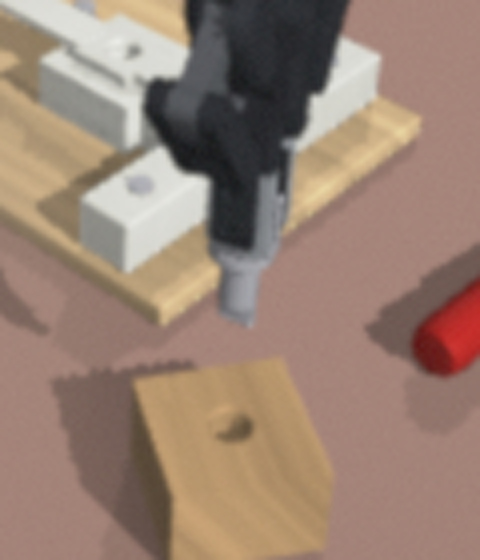

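The screw is held upright with the fingertips just above its collar, and the caddy is empty. Moving over the lock hole.

Emit:
move_arm(commands=[{"grip":0,"spin":0,"travel":[0.05,0.068,0]},{"grip":0,"spin":0,"travel":[0.1,0.137,0]},{"grip":0,"spin":0,"travel":[0.1,0.137,0]},{"grip":0,"spin":0,"travel":[0.1,0.137,0]},{"grip":0,"spin":0,"travel":[0.1,0.137,0]},{"grip":0,"spin":0,"travel":[0.1,0.137,0]},{"grip":0,"spin":0,"travel":[0.1,0.137,0]},{"grip":0,"spin":0,"travel":[0.077,0.107,0]},{"grip":0,"spin":-1,"travel":[0,0,0]},{"grip":0,"spin":-1,"travel":[0,0,0]},{"grip":0,"spin":-1,"travel":[0,0,0]},{"grip":0,"spin":0,"travel":[0,0,0]},{"grip":0,"spin":0,"travel":[0,0,0]}])

```text
clock: 9.97
eef_pos: [563.7, -64.5, 130.1]
orientation: [-1.313, -2.852, 0.001]
contact_force: [-0.7, -0.4, 0.3]
grip_width: 7.7
grasp_force: 40.7
```

```bash
python3 to.py 564.4 -64 92 0.7
python3 - <<'E'
from h import *
s=capture("side");T=np.array(s["world_from_camera"]);K=np.array(s["intrinsics"])
def pj(p):
    q=T[:3,:3].T@(np.array(p)-T[:3,3]);return K[0,2]-K[0,0]*q[0]/q[2],K[1,2]+K[1,1]*q[1]/q[2]
print(pj((564.4,-64,46)),pj((564.4,-64,92)))
im=s["pixels"][180:270,245:365]
cv2.imwrite("pics/p5.png",cv2.resize(im,(720,540),interpolation=cv2.INTER_CUBIC))
E
```

```text
t 9.97 pos [563.7 -64.5 130.1] a 0.7077 tilt [-0.002 -0.   ] F [-0.7 -0.4  0.3] M [-0.03  0.03  0.01] w 7.7 q7 0.91
units [-0.0008  0.0044  0.1904]
spin units 0.07673762110807947
(np.float64(301.4011927536485), np.float64(232.78502755208626)) (np.float64(301.9086964789349), np.float64(213.05726004313306))
```

View pics/p5.png

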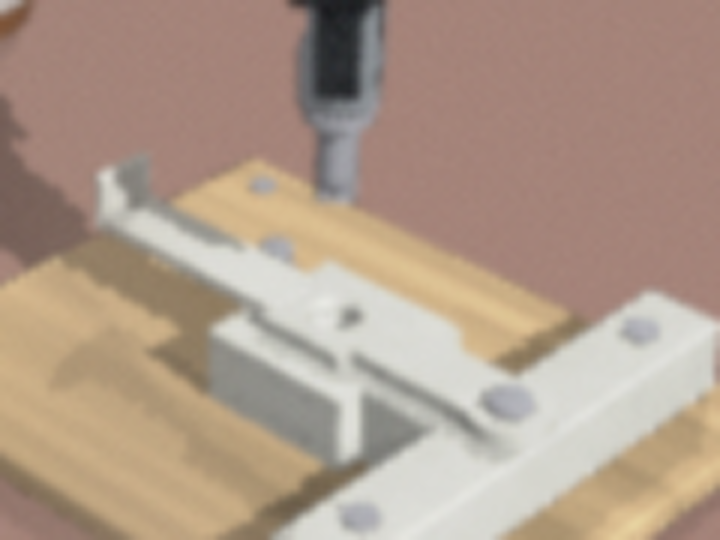

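In the side view the hole sits at about (301,232), matching its projected position. Descending to the mouth, then slowly.

Emit:
move_arm(commands=[{"grip":0,"spin":0,"travel":[0,0.003,0.06]},{"grip":0,"spin":0,"travel":[0,0,0.08]},{"grip":0,"spin":0,"travel":[0,0,0.04]},{"grip":0,"spin":0,"travel":[0,0,0.01]},{"grip":0,"spin":0,"travel":[0,0,0.01]},{"grip":0,"spin":0,"travel":[0,0,0.01]},{"grip":0,"spin":0,"travel":[0,0,0.01]},{"grip":0,"spin":0,"travel":[0,0,0]}])

```text
clock: 10.68
eef_pos: [565.0, -63.9, 87.3]
orientation: [1.31, 2.855, 0.0]
contact_force: [-0.5, -0.2, -0.4]
grip_width: 8.0
grasp_force: 40.7
```

Emit:
move_arm(commands=[{"grip":0,"spin":0,"travel":[0,0,0.01]},{"grip":0,"spin":0,"travel":[0,0,0.01]},{"grip":0,"spin":0,"travel":[0,0,0.01]},{"grip":0,"spin":0,"travel":[0,0,0.01]},{"grip":0,"spin":0,"travel":[0,0,0.01]},{"grip":0,"spin":0,"travel":[0,0,0]}])

```text
clock: 11.18
eef_pos: [564.6, -63.9, 76.8]
orientation: [-1.309, -2.855, 0.0]
contact_force: [0.0, 0.4, -1.0]
grip_width: 8.3
grasp_force: 40.7
```

```bash
python3 to.py 564.4 -64 62 0.7
```

```text
t 11.18 pos [564.6 -63.9  76.8] a 0.711 tilt [-0.0006  0.    ] F [ 0.   0.4 -1. ] M [ 0.03  0.02 -0.07] w 8.3 q7 0.95
units [ 0.0003 -0.0011  0.0741]
spin units 0.11014621852901474
```

Emit:
move_arm(commands=[{"grip":0,"spin":0,"travel":[0,0,0.01]},{"grip":0,"spin":0,"travel":[0,0,0.01]},{"grip":0,"spin":0,"travel":[0,0,0.01]},{"grip":0,"spin":0,"travel":[0,0,0]}])

```text
clock: 11.52
eef_pos: [564.6, -63.9, 70.8]
orientation: [-1.309, -2.855, 0.0]
contact_force: [0.6, 0.7, -0.3]
grip_width: 8.0
grasp_force: 40.7
```

Emit:
move_arm(commands=[{"grip":0,"spin":0,"travel":[0,0,0.01]},{"grip":0,"spin":0,"travel":[0,0,0.01]},{"grip":0,"spin":0,"travel":[0,0,0.01]},{"grip":0,"spin":0,"travel":[0,0,0]}])

```text
clock: 11.85
eef_pos: [564.6, -63.9, 64.8]
orientation: [-1.309, -2.855, 0.0]
contact_force: [-0.5, 0.3, -0.4]
grip_width: 8.1
grasp_force: 40.7
```

```bash
python3 to.py 564.4 -64 62 0.7
```

```text
t 11.85 pos [564.6 -63.9  64.8] a 0.711 tilt [-0.0006  0.    ] F [-0.5  0.3 -0.4] M [ 0.01  0.01 -0.01] w 8.1 q7 0.96
units [ 0.0003 -0.0011  0.0141]
spin units 0.11041581946784174
```

Lovely: the shank is in with no side force. Now 0.5–1 mm steps to find the cam.

Emit:
move_arm(commands=[{"grip":0,"spin":0,"travel":[0,0,0.005]},{"grip":0,"spin":0,"travel":[0,0,0.005]},{"grip":0,"spin":0,"travel":[0,0,0.003]},{"grip":0,"spin":0,"travel":[0,0,0]}])

```text
clock: 12.18
eef_pos: [564.8, -63.9, 62.6]
orientation: [-1.309, -2.856, -0.0]
contact_force: [-0.7, -0.3, -0.1]
grip_width: 8.0
grasp_force: 40.7
```

Emit:
move_arm(commands=[{"grip":0,"spin":0,"travel":[0,0,0.003]},{"grip":0,"spin":0,"travel":[0,0,0.002]},{"grip":0,"spin":0,"travel":[0,0,0]}])

```text
clock: 12.43
eef_pos: [564.8, -63.9, 61.6]
orientation: [-1.309, -2.856, -0.0]
contact_force: [0.5, -0.0, -1.0]
grip_width: 8.1
grasp_force: 40.7
```

```bash
python3 to.py 564.4 -64 62 0.7
```

```text
t 12.43 pos [564.8 -63.9  61.6] a 0.711 tilt [-0.0001  0.0001] F [ 0.5 -0.  -1. ] M [-0.01 -0.   -0.02] w 8.1 q7 0.96
units [ 0.0011 -0.0018 -0.0018]
spin units 0.11018868751436761
```

Emit:
move_arm(commands=[{"grip":0,"spin":0,"travel":[0,0,0.003]},{"grip":0,"spin":0,"travel":[0,0,0]}])

```text
clock: 12.6
eef_pos: [565.0, -64.0, 61.1]
orientation: [1.309, 2.856, 0.0]
contact_force: [-0.4, 1.1, 1.4]
grip_width: 8.2
grasp_force: 40.9
```

Emit:
move_arm(commands=[{"grip":0,"spin":0,"travel":[0,0,0.003]},{"grip":0,"spin":0,"travel":[0,0,0]}])

```text
clock: 12.77
eef_pos: [565.0, -64.0, 60.7]
orientation: [1.309, 2.855, 0.0]
contact_force: [0.3, -0.0, 2.7]
grip_width: 7.9
grasp_force: 41.2
```

Emit:
move_arm(commands=[{"grip":0,"spin":0,"travel":[0,0,0.003]},{"grip":0,"spin":0,"travel":[0,0,0]}])

```text
clock: 12.93
eef_pos: [565.0, -64.0, 60.1]
orientation: [1.309, 2.855, 0.0]
contact_force: [-1.7, 0.2, 4.9]
grip_width: 8.1
grasp_force: 41.5
```

Emit:
move_arm(commands=[{"grip":0,"spin":-0.5,"travel":[0,0,0]},{"grip":0,"spin":-0.5,"travel":[0,0,0]},{"grip":0,"spin":0,"travel":[0,0,0]}])

```text
clock: 13.18
eef_pos: [565.3, -64.0, 60.2]
orientation: [1.161, 2.918, 0.001]
contact_force: [-0.2, 0.8, 5.1]
grip_width: 8.1
grasp_force: 41.4
```

Emit:
move_arm(commands=[{"grip":0,"spin":-0.5,"travel":[0,0,0]},{"grip":0,"spin":-0.5,"travel":[0,0,0]},{"grip":0,"spin":0,"travel":[0,0,0]}])

```text
clock: 13.43
eef_pos: [565.2, -63.9, 60.2]
orientation: [1.016, 2.972, 0.001]
contact_force: [0.2, 0.1, 3.8]
grip_width: 8.4
grasp_force: 41.4
```

```bash
python3 to.py
```

```text
t 13.43 pos [565.2 -63.9  60.2] a 0.9117 tilt [0.0008 0.0002] F [0.2 0.1 3.8] M [ 0.   -0.   -0.06] w 8.4 q7 1.15
```

Emit:
move_arm(commands=[{"grip":0,"spin":-0.5,"travel":[0,0,0]},{"grip":0,"spin":-0.5,"travel":[0,0,0]},{"grip":0,"spin":0,"travel":[0,0,0]}])

```text
clock: 13.68
eef_pos: [565.1, -64.0, 60.1]
orientation: [0.868, 3.019, 0.0]
contact_force: [0.7, -0.5, 4.6]
grip_width: 7.9
grasp_force: 41.4
```

Emit:
move_arm(commands=[{"grip":0,"spin":-0.5,"travel":[0,0,0]},{"grip":0,"spin":-0.5,"travel":[0,0,0]},{"grip":0,"spin":0,"travel":[0,0,0]}])

```text
clock: 13.93
eef_pos: [564.8, -64.1, 59.9]
orientation: [0.718, 3.058, 0.0]
contact_force: [-0.9, -0.4, 4.3]
grip_width: 7.8
grasp_force: 41.4
```

```bash
python3 to.py
```

```text
t 13.93 pos [564.8 -64.1  59.9] a 1.1098 tilt [ 0. -0.] F [-0.9 -0.4  4.3] M [-0.12  0.12 -0.04] w 7.8 q7 1.33
```

Emit:
move_arm(commands=[{"grip":0,"spin":-0.5,"travel":[0,0,0]},{"grip":0,"spin":-0.5,"travel":[0,0,0]},{"grip":0,"spin":0,"travel":[0,0,0]}])

```text
clock: 14.18
eef_pos: [564.8, -64.1, 59.9]
orientation: [-0.565, -3.09, -0.0]
contact_force: [-0.2, -1.3, 4.2]
grip_width: 7.9
grasp_force: 41.4
```

Emit:
move_arm(commands=[{"grip":0,"spin":-0.5,"travel":[0,0,0]},{"grip":0,"spin":-0.5,"travel":[0,0,0]},{"grip":0,"spin":0,"travel":[0,0,0]}])

```text
clock: 14.43
eef_pos: [564.7, -63.7, 59.6]
orientation: [-0.41, -3.114, -0.001]
contact_force: [0.5, 0.9, 0.4]
grip_width: 8.2
grasp_force: 40.8
```

```bash
python3 to.py
```

```text
t 14.43 pos [564.7 -63.7  59.6] a 1.3091 tilt [-0.0004  0.0005] F [0.5 0.9 0.4] M [ 0.14 -0.13  0.01] w 8.2 q7 1.51
```

The force dropped from about 4 N to 0.4 N at ψ≈1.17, so the slot is found. I'll turn 0.1 rad more to centre the blade and lower it.

Emit:
move_arm(commands=[{"grip":0,"spin":-0.5,"travel":[0,0,0]},{"grip":0,"spin":-0.5,"travel":[0,0,0.003]},{"grip":0,"spin":0,"travel":[0,0,0.004]},{"grip":0,"spin":0,"travel":[0,0,0]}])

```text
clock: 14.77
eef_pos: [564.5, -63.7, 58.0]
orientation: [-0.258, -3.13, -0.0]
contact_force: [0.0, 0.5, -0.4]
grip_width: 8.2
grasp_force: 40.7
```

```bash
python3 to.py
```

```text
t 14.77 pos [564.5 -63.7  58. ] a 1.4065 tilt [-0.0008  0.0003] F [ 0.   0.5 -0.4] M [0.14 0.01 0.  ] w 8.2 q7 1.61
```

Emit:
move_arm(commands=[{"grip":0,"spin":0,"travel":[0,0,0.005]},{"grip":0,"spin":0,"travel":[0,0,0.005]},{"grip":0,"spin":0,"travel":[0,0,0]}])

```text
clock: 15.02
eef_pos: [564.8, -63.8, 56.2]
orientation: [-0.253, -3.131, -0.0]
contact_force: [0.2, 0.3, -1.4]
grip_width: 8.3
grasp_force: 40.7
```

Emit:
move_arm(commands=[{"grip":0,"spin":0,"travel":[0,0,0.004]},{"grip":0,"spin":0,"travel":[0,0,0.003]},{"grip":0,"spin":0,"travel":[0,0,0]}])

```text
clock: 15.27
eef_pos: [564.9, -63.8, 55.0]
orientation: [-0.251, -3.132, -0.0]
contact_force: [0.2, 0.5, -0.7]
grip_width: 7.9
grasp_force: 40.7
```

Emit:
move_arm(commands=[{"grip":0,"spin":0,"travel":[0,0,0.003]},{"grip":0,"spin":0,"travel":[0,0,0]}])

```text
clock: 15.43
eef_pos: [564.9, -63.8, 54.5]
orientation: [0.251, 3.131, 0.0]
contact_force: [-0.6, 1.0, 0.3]
grip_width: 8.4
grasp_force: 40.8
```

```bash
python3 to.py
```

```text
t 15.43 pos [564.9 -63.8  54.5] a 1.4109 tilt [0.0001 0.0002] F [-0.6  1.   0.3] M [ 0.29 -0.12 -0.  ] w 8.4 q7 1.61
```

Emit:
move_arm(commands=[{"grip":0,"spin":0,"travel":[0,0,0.002]},{"grip":0,"spin":0,"travel":[0,0,0]}])

```text
clock: 15.6
eef_pos: [564.9, -63.9, 54.3]
orientation: [0.251, 3.131, 0.0]
contact_force: [-0.7, 1.3, 2.7]
grip_width: 7.8
grasp_force: 41.1
```

Emit:
move_arm(commands=[{"grip":0,"spin":0,"travel":[0,0,0.002]},{"grip":0,"spin":0,"travel":[0,0,0]}])

```text
clock: 15.77
eef_pos: [565.0, -63.9, 54.2]
orientation: [0.251, 3.131, 0.001]
contact_force: [-1.8, 1.8, 6.9]
grip_width: 8.1
grasp_force: 41.9
```

```bash
python3 to.py
```

```text
t 15.77 pos [565.  -63.9  54.2] a 1.411 tilt [0.0003 0.0005] F [-1.8  1.8  6.9] M [ 0.42  0.62 -0.03] w 8.1 q7 1.61
```

Seated: rigid contact at 54.2, 7 mm below the cam contact height. The slot is below π/2 (about 1.3), so I turn clockwise back to ψ=0 (a=0.135, about +12.8 units).

Emit:
move_arm(commands=[{"grip":0,"spin":0.5,"travel":[0,0,-0.002]},{"grip":0,"spin":0.8,"travel":[0,0,0]},{"grip":0,"spin":0.8,"travel":[0,0,0]},{"grip":0,"spin":0.8,"travel":[0,0,0]},{"grip":0,"spin":0.8,"travel":[0,0,0]},{"grip":0,"spin":0.8,"travel":[0,0,0]},{"grip":0,"spin":0.8,"travel":[0,0,0]},{"grip":0,"spin":0,"travel":[0,0,0]}])

```text
clock: 16.43
eef_pos: [565.2, -63.9, 54.3]
orientation: [1.067, 2.954, 0.0]
contact_force: [0.6, 1.6, 1.8]
grip_width: 7.8
grasp_force: 41.1
```

```bash
python3 to.py 564.7 -63.9 54.2 0.135
```

```text
t 16.43 pos [565.2 -63.9  54.3] a 0.8775 tilt [ 0.0008 -0.0001] F [0.6 1.6 1.8] M [ 0.27 -0.21  0.09] w 7.8 q7 1.12
units [ 0.0021 -0.0016  0.0004]
spin units 7.425373086329696
```

Emit:
move_arm(commands=[{"grip":0,"spin":0.8,"travel":[0,0,0]},{"grip":0,"spin":0.8,"travel":[0,0,0]},{"grip":0,"spin":0.8,"travel":[0,0,0]},{"grip":0,"spin":0.8,"travel":[0,0,0]},{"grip":0,"spin":0.8,"travel":[0,0,0]},{"grip":0,"spin":0.8,"travel":[0,0,0]},{"grip":0,"spin":0.8,"travel":[0,0,0]},{"grip":0,"spin":0.8,"travel":[0,0,0]},{"grip":0,"spin":0.8,"travel":[0,0,0]},{"grip":0,"spin":0,"travel":[0,0,0]},{"grip":0,"spin":0,"travel":[0,0,0]}])

```text
clock: 17.35
eef_pos: [564.3, -64.6, 54.3]
orientation: [-2.033, -2.395, 0.002]
contact_force: [-3.5, -0.5, 7.5]
grip_width: 7.7
grasp_force: 41.8
```

```bash
python3 to.py 564.7 -63.9 54.2 0.135
```

```text
t 17.35 pos [564.3 -64.6  54.3] a 0.1632 tilt [-0.0011 -0.0005] F [-3.5 -0.5  7.5] M [-0.03  0.82  0.09] w 7.7 q7 0.48
units [0.0029 0.0023 0.0004]
spin units 0.28205341490041
```

Emit:
move_arm(commands=[{"grip":0,"spin":0.3,"travel":[0.002,0.002,-0.002]},{"grip":0,"spin":0,"travel":[0,0,0]},{"grip":0,"spin":0,"travel":[0,0,0]}])

```text
clock: 17.6
eef_pos: [564.3, -64.4, 54.3]
orientation: [-2.069, -2.363, 0.003]
contact_force: [-4.9, -2.2, 3.6]
grip_width: 7.8
grasp_force: 41.5
```

```bash
python3 to.py 564.7 -63.9 54.2 0.135
```

```text
t 17.6 pos [564.3 -64.4  54.3] a 0.1329 tilt [-0.0017 -0.0007] F [-4.9 -2.2  3.6] M [-0.56  1.25  0.13] w 7.8 q7 0.45
units [0.002  0.0023 0.0005]
spin units -0.021277372248189874
```

Aligned. Releasing and rising.

Emit:
move_arm(commands=[{"grip":0.15,"spin":0,"travel":[0,0,0]},{"grip":0.3,"spin":0,"travel":[0,0,0]},{"grip":0.4,"spin":0,"travel":[0,0,0]},{"grip":0.4,"spin":0,"travel":[0,0,0]},{"grip":0.4,"spin":0,"travel":[0,0,-0.03]},{"grip":0.4,"spin":0,"travel":[0,0,-0.08]},{"grip":0.4,"spin":0,"travel":[0,0,-0.15]},{"grip":0.4,"spin":0,"travel":[0,0,-0.18]},{"grip":0.4,"spin":0,"travel":[0,0,-0.18]},{"grip":0.4,"spin":0,"travel":[0.15,0,0]},{"grip":0.4,"spin":0,"travel":[0.18,0,0]},{"grip":0.4,"spin":0,"travel":[0.18,0,0]},{"grip":0.4,"spin":0,"travel":[0.18,0,0]},{"grip":0.4,"spin":0,"travel":[0.18,0,0]},{"grip":0.4,"spin":0,"travel":[0.15,0,0]},{"grip":0.4,"spin":0,"travel":[0,0,0]},{"grip":0.4,"spin":0,"travel":[0,0,0]}])

```text
clock: 19.02
eef_pos: [538.2, 140.7, 178.8]
orientation: [-2.066, -2.366, -0.0]
contact_force: [0.0, -0.1, -0.5]
grip_width: 34.2
grasp_force: 0.0
```

```bash
python3 to.py
python3 - <<'E'
from h import *
c=capture("top");s=capture("side")
a=cv2.resize(c["pixels"][150:230,270:390],(480,320),interpolation=cv2.INTER_CUBIC)
b=cv2.resize(s["pixels"][190:270,245:325],(320,320),interpolation=cv2.INTER_CUBIC)
cv2.imwrite("pics/p6.png",np.hstack([a,b]))
W=cloud(c);r=W[175:205,310:345].reshape(-1,3);k=r[(r[:,2]>62)];print(len(k),k.mean(0),np.percentile(k[:,2],[50,95]));v=np.linalg.eigh(np.cov(k[:,:2].T))[1][:,1];print("tab dir",np.arctan2(v[1],v[0])%np.pi,"want 1.706")
E
```

```text
t 19.02 pos [538.2 140.7 178.8] a 0.1351 tilt [0.0002 0.0003] F [ 0.  -0.1 -0.5] M [-0.07 -0.02  0.03] w 34.2 q7 -0.05
68 [565.27993655 -64.87598765  73.07802074] [73.30652613 75.53504256]
tab dir 1.811443231119357 want 1.706
```

View pics/p6.png

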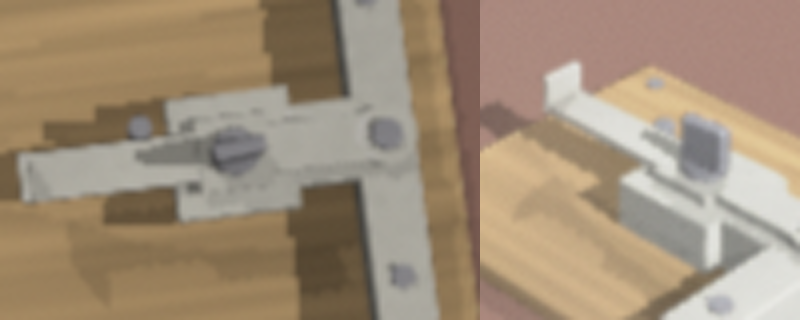

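The tab stands with its top at about 74 mm, so the screw is seated. In the top crop (213,160)–(262,143) the tab looks about 0.1 rad short of the arm's direction, so I'll measure that better.

Run:
```python
from h import *
c=[capture("top") for _ in range(6)]
D=np.array([cloud(x) for x in c]);z=np.nanmedian(D,0)[176:202,312:346]
T=z[...,2]>66
for lo,hi in((66,99),(70,99),(72,77)):
    k=z[(z[...,2]>lo)&(z[...,2]<hi)];v,e=np.linalg.eigh(np.cov(k[:,:2].T));print(len(k),k.mean(0).round(1),np.sqrt(v*12).round(1),np.arctan2(e[1,1],e[0,1])%np.pi)
g=np.mean([cv2.cvtColor(x["pixels"],cv2.COLOR_BGR2GRAY) for x in c],0)
print(g[181:197,318:342].astype(int))
s=capture("side");W=cloud(s)[190:250,280:325].reshape(-1,3);k=W[(W[:,2]>54)&(np.hypot(W[:,0]-564.5,W[:,1]+64)<16)];v,e=np.linalg.eigh(np.cov(k[:,:2].T));print("side",len(k),np.sqrt(v*12).round(1),np.arctan2(e[1,1],e[0,1])%np.pi)
# arm edge direction check
k=np.nanmedian(D,0)[150:230,255:390].reshape(-1,3);k=k[(k[:,2]>43)&(k[:,2]<49)&(k[:,1]>-45)&(k[:,1]<30)&(abs(k[:,0]-555)<30)];v,e=np.linalg.eigh(np.cov(k[:,:2].T));print("arm",len(k),np.arctan2(e[1,1],e[0,1])%np.pi)
```

```text
66 [565.4 -64.9  73.4] [ 9.1 26. ] 1.8077259579241476
65 [565.5 -65.1  73.5] [ 9.1 25.6] 1.8066595776200947
60 [565.6 -65.   73.7] [ 8.7 25. ] 1.8145241978669702
[[138 163 166 167 167 166 166 164 154 144 148 146 152 161 165 166 165 166
  165 161 160 164 166 167]
 [139 164 167 167 165 156 143 141 134 127 132 130 134 144 156 163 165 165
  167 168 168 168 168 168]
 [152 163 164 157 142 130 117 122 123 123 125 127 127 124 128 139 142 148
  160 169 169 168 168 167]
 [139 136 140 133 120 110 102 107 108 106 107 114 117 116 115 123 124 133
  152 167 169 167 167 166]
 [117 110 118 117 113 102  93  99 104 105 110 116 119 122 123 125 126 132
  149 165 167 167 166 166]
 [111 105 114 115 109 104 111 116 119 121 124 126 127 127 127 127 128 131
  141 158 166 167 167 165]
 [110 105 114 111  99 100 122 126 127 127 127 128 128 127 124 120 117 118
  136 158 166 167 167 166]
 [111 107 114 112  94  89 117 126 127 125 121 117 113 106  99  97 101 116
  142 158 166 167 166 166]
 [115 112 115 114  96  79 103 115 112 103  96  94  94  93  99 101 115 135
  148 153 161 165 166 166]
 [124 123 120 118 101  74  79  91  95  95  97 100 103 108 114 119 134 146
  149 151 154 160 165 167]
 [153 151 146 138 117  95  79  92 102 108 112 112 115 117 120 131 145 150
  151 150 150 155 163 166]
 [169 162 156 159 149 134 105  99 107 114 113 114 117 122 132 143 150 151
  151 150 147 145 152 156]
 [172 166 161 166 167 160 143 131 128 123 115 117 125 138 145 149 151 151
  151 150 149 148 151 153]
 [170 165 161 167 169 169 164 156 148 140 134 135 141 149 151 151 151 151
  150 150 153 157 158 157]
 [132 137 150 165 168 168 168 164 156 149 147 147 149 150 151 151 150 149
  149 150 153 158 159 158]
 [ 98 110 139 164 167 166 167 166 159 149 148 149 146 141 146 153 149 143
  148 155 157 159 159 158]]
side 142 [ 8.1 28.4] 1.8911488275088972
arm 503 1.7610708232034595
```

```bash
python3 to.py 564.6 -64.1 55 0.135
```

```text
t 19.47 pos [538.7 138.1 178.5] a 0.1299 tilt [0.     0.0001] F [-0.6 -0.4 -1.5] M [-0.06  0.05 -0.01] w 34.0 q7 -0.05
units [-1.0193 -0.0024  0.6176]
spin units -0.05081839644083541
```

Re-grip firmly, turn about 0.2 rad past, then come back within the slot's play so the tab ends unloaded and aligned.

Emit:
move_arm(commands=[{"grip":0.4,"spin":0,"travel":[-0.1,0,0]},{"grip":0.4,"spin":0,"travel":[-0.17,0,0]},{"grip":0.4,"spin":0,"travel":[-0.17,0,0]},{"grip":0.4,"spin":0,"travel":[-0.17,0,0]},{"grip":0.4,"spin":0,"travel":[-0.17,0,0]},{"grip":0.4,"spin":0,"travel":[-0.15,0,0]},{"grip":0.4,"spin":0,"travel":[-0.089,-0.002,0]},{"grip":0.4,"spin":0,"travel":[0,0,0.12]},{"grip":0.4,"spin":0,"travel":[0,0,0.14]},{"grip":0.4,"spin":0,"travel":[0,0,0.12]},{"grip":0.4,"spin":0,"travel":[0,0,0.06]},{"grip":0.4,"spin":0,"travel":[0,0,0]},{"grip":0.4,"spin":0,"travel":[0,0,0]}])

```text
clock: 20.55
eef_pos: [564.8, -63.6, 90.9]
orientation: [-2.072, -2.362, 0.001]
contact_force: [-0.2, -0.8, 0.9]
grip_width: 34.4
grasp_force: 0.0
```

```bash
python3 to.py 564.6 -64.1 55.5 0.135
```

```text
t 20.55 pos [564.8 -63.6  90.9] a 0.1307 tilt [-0.0004 -0.0003] F [-0.2 -0.8  0.9] M [-0.01 -0.04  0.  ] w 34.4 q7 0.42
units [-0.0021 -0.0014  0.1769]
spin units -0.04289901188949674
```

Emit:
move_arm(commands=[{"grip":0.4,"spin":0,"travel":[-0.002,-0.001,0.06]},{"grip":0.4,"spin":0,"travel":[0,0,0.07]},{"grip":0.4,"spin":0,"travel":[0,0,0.03]},{"grip":0.4,"spin":0,"travel":[0,0,0.012]},{"grip":0.4,"spin":0,"travel":[0,0,0]},{"grip":0,"spin":0,"travel":[0,0,0]},{"grip":0,"spin":0,"travel":[0,0,0]},{"grip":0,"spin":0,"travel":[0,0,0]},{"grip":0,"spin":0,"travel":[0,0,0]},{"grip":0,"spin":0,"travel":[0,0,0]}], newtons=80)

```text
clock: 21.38
eef_pos: [564.8, -63.9, 57.0]
orientation: [2.071, 2.362, 0.001]
contact_force: [-2.5, 0.7, 5.3]
grip_width: 6.7
grasp_force: 78.1
```

```bash
python3 to.py 564.6 -64.1 55 -0.07
```

```text
t 21.38 pos [564.8 -63.9  57. ] a 0.131 tilt [0.0005 0.0004] F [-2.5  0.7  5.3] M [0.   0.78 0.08] w 6.7 q7 0.45
units [-0.0008 -0.0011  0.0099]
spin units 2.0096404964479317
```

Emit:
move_arm(commands=[{"grip":0,"spin":0.5,"travel":[0,0,0]},{"grip":0,"spin":0.5,"travel":[0,0,0]},{"grip":0,"spin":0.5,"travel":[0,0,0]},{"grip":0,"spin":0.5,"travel":[0,0,0]},{"grip":0,"spin":0,"travel":[0,0,0]}])

```text
clock: 21.8
eef_pos: [564.5, -63.9, 57.0]
orientation: [-2.3, -2.14, -0.0]
contact_force: [-5.0, -0.1, 7.7]
grip_width: 6.9
grasp_force: 78.4
```

```bash
python3 to.py
```

```text
t 21.8 pos [564.5 -63.9  57. ] a -0.0721 tilt [-0.0002  0.0004] F [-5.  -0.1  7.7] M [-0.02  1.11  0.19] w 6.9 q7 0.27
```

Emit:
move_arm(commands=[{"grip":0,"spin":-0.5,"travel":[0,0,0]},{"grip":0,"spin":-0.5,"travel":[0,0,0]},{"grip":0,"spin":-0.5,"travel":[0,0,0]},{"grip":0,"spin":-0.5,"travel":[0,0,0]},{"grip":0,"spin":0,"travel":[0,0,0]},{"grip":0,"spin":0,"travel":[0,0,0]}])

```text
clock: 22.3
eef_pos: [564.9, -64.1, 56.9]
orientation: [2.073, 2.36, 0.001]
contact_force: [-2.8, -1.5, 6.8]
grip_width: 7.0
grasp_force: 78.5
```

```bash
python3 to.py
```

```text
t 22.3 pos [564.9 -64.1  56.9] a 0.1292 tilt [0.0008 0.0002] F [-2.8 -1.5  6.8] M [-0.22  0.64 -0.01] w 7.0 q7 0.45
```

Moment now about 0, so the tab is unloaded. Releasing and checking.

Emit:
move_arm(commands=[{"grip":0.15,"spin":0,"travel":[0,0,0]},{"grip":0.3,"spin":0,"travel":[0,0,0]},{"grip":0.4,"spin":0,"travel":[0,0,0]},{"grip":0.4,"spin":0,"travel":[0,0,0]},{"grip":0.4,"spin":0,"travel":[0,0,-0.03]},{"grip":0.4,"spin":0,"travel":[0,0,-0.08]},{"grip":0.4,"spin":0,"travel":[0,0,-0.15]},{"grip":0.4,"spin":0,"travel":[0,0,-0.18]},{"grip":0.4,"spin":0,"travel":[0,0,-0.18]},{"grip":0.4,"spin":0,"travel":[0.15,0,0]},{"grip":0.4,"spin":0,"travel":[0.18,0,0]},{"grip":0.4,"spin":0,"travel":[0.18,0,0]},{"grip":0.4,"spin":0,"travel":[0.18,0,0]},{"grip":0.4,"spin":0,"travel":[0.18,0,0]},{"grip":0.4,"spin":0,"travel":[0.15,0,0]},{"grip":0.4,"spin":0,"travel":[0,0,0]},{"grip":0.4,"spin":0,"travel":[0,0,0]}])

```text
clock: 23.72
eef_pos: [537.6, 140.4, 180.3]
orientation: [-2.067, -2.366, -0.0]
contact_force: [0.0, -1.2, -1.0]
grip_width: 34.3
grasp_force: 0.0
```

```bash
python3 to.py
python3 - <<'E'
from h import *
c=[capture("top") for _ in range(4)]
z=np.nanmedian(np.array([cloud(x) for x in c]),0)[176:202,312:346]
k=z[z[...,2]>68];v,e=np.linalg.eigh(np.cov(k[:,:2].T));print(len(k),k.mean(0).round(1),np.sqrt(v*12).round(1),np.arctan2(e[1,1],e[0,1])%np.pi)
a=cv2.resize(c[0]["pixels"][150:230,270:390],(780,520),interpolation=cv2.INTER_CUBIC);cv2.imwrite("pics/p7.png",a)
s=capture("side");W=cloud(s)[190:250,280:325].reshape(-1,3);k=W[(W[:,2]>54)&(np.hypot(W[:,0]-564.5,W[:,1]+64)<16)];v,e=np.linalg.eigh(np.cov(k[:,:2].T));print("side",len(k),np.arctan2(e[1,1],e[0,1])%np.pi)
g=np.mean([cv2.cvtColor(x["pixels"],cv2.COLOR_BGR2GRAY) for x in c],0)[181:197]
print(g[:,322:338].astype(int))
E
```

```text
t 23.72 pos [537.6 140.4 180.3] a 0.1347 tilt [0.     0.0002] F [ 0.  -1.2 -1. ] M [-0.03  0.01  0.  ] w 34.3 q7 -0.05
65 [565.8 -64.8  73.5] [ 9.  25.9] 1.7280824930753556
side 134 1.815557867825242
[[167 166 164 157 147 147 146 148 152 161 165 165 166 166 165 160]
 [165 156 141 132 128 130 129 132 135 143 152 159 164 165 167 169]
 [143 132 118 120 124 124 125 127 124 119 124 131 138 145 158 168]
 [120 112 105 105 107 109 114 118 118 113 115 117 121 131 152 167]
 [110 106 110 109 112 115 117 120 122 121 122 123 125 133 150 165]
 [ 98 100 120 124 125 126 127 126 127 127 127 127 128 130 141 157]
 [ 89  93 121 126 126 126 128 128 127 125 122 119 118 118 132 157]
 [ 92  86 114 120 119 117 114 111 105  99  94  93  98 115 139 158]
 [ 98  77  88  92  91  93  94  90  88  92  95  96 107 129 147 153]
 [111  93  87  93  95  99 101 102 104 110 113 116 128 142 149 151]
 [123 110  98 105 111 111 112 113 115 116 119 127 142 149 150 151]
 [150 136 111 104 107 111 114 115 115 119 131 142 149 151 151 150]
 [167 161 145 133 130 127 122 121 121 136 146 150 151 151 151 150]
 [169 169 165 157 150 145 139 138 139 149 151 151 150 150 150 150]
 [168 169 168 165 160 155 149 148 148 149 151 151 150 149 150 150]
 [167 167 167 167 165 158 149 149 145 142 146 152 149 143 148 155]]
```

View pics/p7.png

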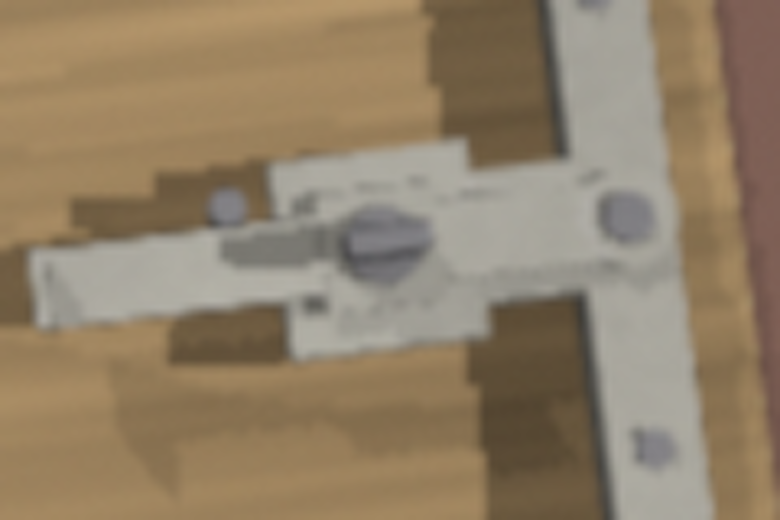

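The tab is now at 1.728 rad against 1.706 along the arm. The arm is still at its pin, the screw is seated and the gripper is clear, so I hand in.

```bash
python3 -c "
from rig import ticket;print(ticket.finish_job())"
```

```text
the job is handed in; nothing more can be done
None
```

I handed the job in at about 24 s: the arm is against its stop pin, the thumbscrew is seated with its tab within about 0.02 rad of the arm's line (after one small re-grip to correct it), the gripper is clear, and the mug, jar and screwdriver were not touched.

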